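# Start the self-tapping screw in the press plate

### The job

Take the yellow-headed self-tapping screw out of its stand, set it upright in the pilot hole of the wooden press plate, and drive it in by pushing down firmly while turning it clockwise, until its steel collar sits down on the wood; then let go. Push steadily, without forcing it sideways, and never harder than about 35 N or the wood splits, and leave the other two screws and the kitchen things where they are.

Things in the scene. Friction and masses are not known exactly. Their poses are not given: they have to be found in the camera images.
- yellow_screw: screw to drive: steel shank 14 mm wide, 30 mm long (lowest 5 mm taper to a flat 10 mm foot), steel collar 36 mm wide and 6 mm high above it, then a yellow hexagonal head 26 mm across flats, 34 mm high. Origin: centre of the foot; z up the axis (collar 30 to 36, head 36 to 70 mm). One pair of flats faces +y and -y. 0.06 to 0.13 kg. Starts upright, collar resting on the stand
- green_screw: same screw with a green head, in the stand, to be left alone
- white_screw: same screw with a white head, in the stand, to be left alone
- stand: fixed dark wooden block 60 mm (x) by 230 mm (y), 38 mm high, origin under its centre; three holes 16 mm wide and 34 mm deep at y = -75, 0 and 75 mm hold the screws (which screw is in which hole varies)
- pilot (a point): centre of the mouth of the pilot hole, in the top face of the press plate. The vertical hole is 16 mm wide with a 2 mm bevel at the mouth. Set in loosely, the screw stands on uncut wood 26 mm down, its collar 4 mm above the plate. From there it goes deeper only by cutting a thread: 8 mm per full clockwise turn (seen from above), until the collar is down on the wood
- plate: wooden press plate, 150 x 150 mm, 40 mm thick, origin under its centre. It cannot slide; on its soft rubber pad it sinks about 1 mm for each 8 N of push. The screw bites only while pushed down as it turns: below some 8 to 13 N (pieces differ) it just spins, above 35 N the wood splits. Released, the screw stays put, so it can be regrasped
- oil: oil bottle, 64 mm wide, 210 mm high, origin under its centre, to be left alone
- mill: black pepper mill, 50 mm wide, 150 mm high, origin under its centre, to be left alone
- jar: jar, 72 mm wide, 100 mm high, origin under its centre, to be left alone
- bowl: green bowl, 100 mm wide, 50 mm high, origin under its centre, to be left alone
- onion: red onion, 66 mm wide, 64 mm high, origin under its centre, to be left alone

How it is judged:
By the outcome, as a careful person would: the job done as asked, in the order asked, and still so for the second after the job is handed in, with the robot touching nothing.
It also fails if it takes over 64 s, if anything falls off the work surface, if the arm or the gripper's body presses on something with over 40 N, if the wrist force passes 120 N, or if a joint passes its speed limit or range.

### The arm

A 6-joint arm with a two-finger parallel gripper is mounted at the origin on the work surface. World frame = base frame: x ahead of the robot, y to its left, z up, the work surface at z = 0. Lengths are in m, angles in rad, forces in N, time in s.
With the tool pointing down it reaches from about 0.35 to 0.775 m from the base axis. Payload 7.3 kg.
Tool frame: the origin (TCP) lies at the very end of the fingers, on their centre line; the grasp point (between the pads) lies 19 mm behind it; z points along the fingers, y is the line along which they close (so a half turn about z gives the same grasp; the last joint's range is limited). The gripper opens to 92 mm and grips with 3 to 60 N. Pads are 19 mm wide; open, the fingers measure 130 mm over their backs; the gripper's body (75 mm by 190 mm) begins 47 mm behind the grasp point.
Start: joints at [-1.331, 0.342, 1.524, -0, 1.275, -0.146], TCP at [0.198, -0.486, 0.227] pointing down, gripper open.
Joint ranges: [-2.53, 2.53], [-0.77, 2.02], [0.04, 2.7], [-1, 4.14], [0.28, 2.66], [-3.11, 3.11]. Speed limits (rad/s): [2.57, 2.57, 3.14, 3.14, 3.14, 3.14].

### API

Orientations are given as [roll, pitch, yaw] about the fixed x, y, z axes, in that order (R = Rz(yaw) Ry(pitch) Rx(roll)).
In Python, from cell import observe, read_camera, get_calibration, hand_in, search_frame gives the robot as it stands.
- The arm moves only by the tool step_arm, never from a script. Its argument "commands" is a list of rows, each an object with "translation": the shift along the tool's x, y, z in mm, a list of three; "roll": the turn about the tool's z in rad. In form: [{"translation": [x, y, z], "roll": roll}, ...]. A call has 1 to 20 rows; each row shifts and turns the commanded pose from where the row before left it, along the tool's axes as they then stand; what a row does not reach is not made up. A row lasts 1/12 s, in which the tool goes at most 41.7 mm and 7.16 degrees, less where a joint would pass 70% of its speed; a pose out of reach is approached as far as the arm can. A call is refused whole if a number of a shift passes 41.7 or a number of a turn 0.125, either way. A call with a gripper value outside its range is refused whole. "fingers" is the opening, from 0 (shut) to 1 (fully open), set as the call begins (left out, the last holds). The fingers move at their own pace and stop on an object; "grip_force" is the grip in N (left out, the last holds). Time passes only in rows, so rows that do not move let the fingers close. It gives the time, the measured TCP pose, the force, the opening and the grip force at its end, in the units of the state.
- observe(): the state, without advancing time (a new reading comes with each control period).
- read_camera(name): name is "scene" or "top"; returns the picture (480x640x3 uint8, red, green, blue); there is no depth.
- get_calibration(name): a dict with "camera_matrix" (3x3 intrinsics, pixels), "world_from_camera" (4x4, takes a point from camera to world coordinates). Camera axes: x right, y up, looking along -z (the intrinsics and any distortion apply to the point x, -y, -z); pixel columns grow to the right and rows downward; lengths in m; the calibration is good to about 2 mm. A picture is of the moment at which its call begins. get_calibration takes no time and is no camera call.
- hand_in(): hands the job in; it is judged then, once.
Trained networks look in the newest picture that a camera, given by its name, has taken for a name from the list of things; names that differ only in an ending like _2 or _b are one class to them, and where a whole thing is asked for, a point or a joint stands for the part that bears it (a point fixed in the world has none). Each returns a list of dicts, best first, with "confidence" (0 to 1); they miss things now and then, are a little off and sometimes report something else, mostly with a low value. They report only what shows in the picture. A call takes as long as a camera call.
- search_frame(camera, name): "at" ([x, y, z] in m, in world coordinates, good to about 4 mm: the middle of the surface that is visible of it).
The state is a dict: "time": time; "qpos": joint angles; "qvel": joint speeds; "joint_efforts": joint torques, N m; "tool_pos": TCP position; "tool_rot": TCP orientation; "contact_force": force on the tool from outside, world axes, zero at the start; "torque": the same for the moment, N m; "opening": finger opening in m; "grip_force": force on a finger pad.
Only numpy, scipy, OpenCV 4.12 (cv2) and the standard library are available. Lean on these libraries where they do the work, as an engineer would, in place of code of your own. Each camera call takes 0.05 s, during which the arm holds its last target. There are 200 camera calls.

## Working session

There is one attempt and no reset: what is moved stays moved. The work goes in short steps, Python scripts to look and compute and a tool call to move; the robot and the scene stay as the last step left them, time stands still between calls to the robot, and variables do not carry over. Pictures are saved under pics/ and viewed, at most 10 in all, crops included, and the job is handed in when it is done.

Besides the shell and the picture viewer there is one more tool, called after "Emit:" as name(argument=value, ...), one argument or row to a line, values as JSON. step_arm: Moves the arm, as the interface text tells. Its arguments: {"type":"object","properties":{"commands":{"type":"array"},"fingers":{"type":"number"},"grip_force":{"type":"number"}},"required":["commands"]}

```bash
mkdir -p pics; python3 - <<'E'
from cell import *
import cv2
for c in("scene","top"):
    im=read_camera(c); cv2.imwrite(f"pics/{c}0.png",im[:,:,::-1])
    k=get_calibration(c); print(c,k["camera_matrix"],k["world_from_camera"].round(3) if hasattr(k["world_from_camera"],'round') else k["world_from_camera"], [x for x in k])
    for n in("yellow_screw","green_screw","white_screw","stand","pilot","plate","oil","mill","jar","bowl","onion"):
        print(n,[( [round(float(v),4) for v in d["at"]],round(d["confidence"],2)) for d in search_frame(c,n)[:2]])
o=observe();print({k:o[k] for k in("time","tool_pos","tool_rot","contact_force","opening")})
E
```

```text
scene [[560.65787983   0.         315.78730068]
 [  0.         560.65787983 236.90570429]
 [  0.           0.           1.        ]] [[ 0.814 -0.495  0.305  0.911]
 [ 0.581  0.692 -0.427 -0.438]
 [-0.     0.525  0.851  1.073]
 [ 0.     0.     0.     1.   ]] ['camera_matrix', 'world_from_camera']
yellow_screw [([0.4935, 0.1452, 0.0689], 0.82), ([0.7338, -0.2088, 0.0246], 0.22)]
green_screw [([0.4561, 0.2956, 0.0666], 0.62)]
white_screw [([0.4776, 0.2199, 0.067], 0.51)]
stand [([0.4927, 0.203, 0.0401], 0.85)]
pilot [([0.5751, -0.1921, 0.0542], 0.57), ([0.7342, -0.2135, 0.0224], 0.38)]
plate [([0.5717, -0.1975, 0.0495], 0.92)]
oil [([0.7204, 0.28, 0.1214], 0.7)]
mill [([0.7621, 0.0859, 0.0877], 0.95)]
jar [([0.7772, -0.0708, 0.0975], 0.79)]
bowl [([0.7365, -0.2151, 0.0249], 0.62)]
onion [([0.3421, 0.4353, 0.0444], 0.73), ([0.492, 0.208, 0.0392], 0.5)]
top [[516.89338844   0.         322.81218908]
 [  0.         516.89338844 241.50735131]
 [  0.           0.           1.        ]] [[ 0.026  0.995 -0.093  0.456]
 [-1.     0.027  0.01   0.077]
 [ 0.013  0.093  0.996  1.133]
 [ 0.     0.     0.     1.   ]] ['camera_matrix', 'world_from_camera']
yellow_screw [([0.4933, 0.1527, 0.0771], 0.61)]
green_screw [([0.4579, 0.2984, 0.0729], 0.56)]
white_screw [([0.4717, 0.2205, 0.0804], 0.69)]
stand [([0.4775, 0.2274, 0.039], 0.73)]
pilot [([0.5615, -0.1843, 0.0533], 0.93)]
plate [([0.5664, -0.182, 0.0542], 0.92)]
oil [([0.707, 0.2857, 0.1363], 0.61)]
mill [([0.7466, 0.0945, 0.1102], 0.66)]
jar [([0.7561, -0.0539, 0.0984], 0.57)]
bowl []
onion []
{'time': 1.2, 'tool_pos': array([ 0.19756342, -0.48643652,  0.226744  ]), 'tool_rot': array([3.14146942e+00, 1.26892200e-05, 3.85722555e-01]), 'contact_force': array([0.77740773, 1.10841762, 0.33683181]), 'opening': 0.0919996312274795}
```

View pics/scene0.png

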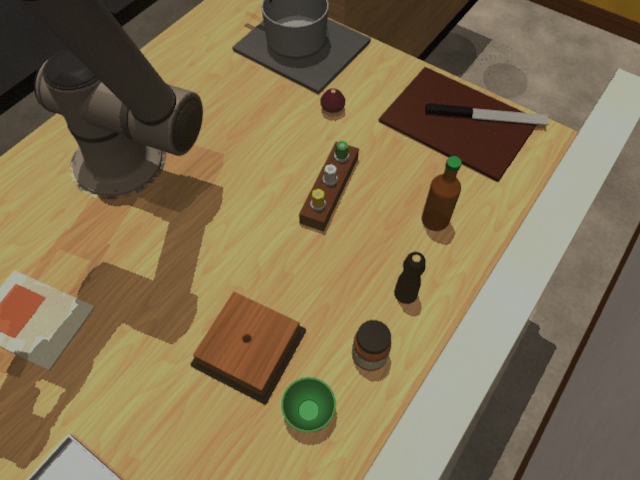

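View pics/top0.png

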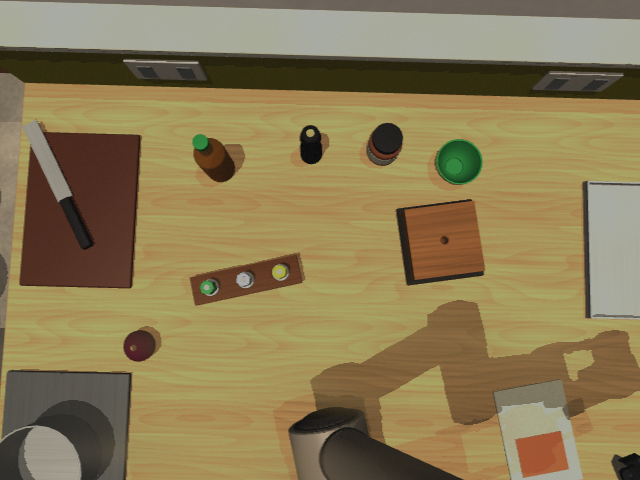

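The scene view shows the yellow head at (318,195) at the near end of the stand and the pilot hole at (247,338). In the top view they are at (280,272) and (444,240). Next I'll triangulate both and look at the hexagon.

```bash
cat > h.py <<'E'
from cell import *
import numpy as np, cv2
def P(c):
    k=get_calibration(c); return np.array(k["camera_matrix"]),np.array(k["world_from_camera"])
def ray(c,px):
    K,T=P(c); d=np.linalg.inv(K)@[px[0],px[1],1]; d=T[:3,:3]@(d*[1,-1,-1]); return T[:3,3],d/np.linalg.norm(d)
def onz(c,px,z):
    o,d=ray(c,px); return o+d*(z-o[2])/d[2]
def tri(a,b):
    o1,d1=ray("scene",a);o2,d2=ray("top",b)
    s=np.linalg.lstsq(np.c_[d1,-d2],o2-o1,rcond=None)[0]
    p,q=o1+s[0]*d1,o2+s[1]*d2; return (p+q)/2,np.linalg.norm(p-q)
E
python3 - <<'E'
from h import *
S={c:cv2.imread(f"pics/{c}0.png") for c in("scene","top")}
def blob(c,box,f):
    x,y,w,h=box; im=S[c][y:y+h,x:x+w]; m=f(cv2.cvtColor(im,cv2.COLOR_BGR2HSV).astype(int)).astype(np.uint8)
    n,l,s,ce=cv2.connectedComponentsWithStats(m); i=1+s[1:,4].argmax(); return ce[i]+[x,y],s[i]
yel=lambda h:(h[...,0]>22)&(h[...,0]<36)&(h[...,1]>120)&(h[...,2]>110)
dark=lambda h:(h[...,2]<70)
ys,yt=blob("scene",(300,180,36,36),yel),blob("top",(265,258,30,30),yel)
ps,pt=blob("scene",(238,328,18,18),dark),blob("top",(436,231,18,18),dark)
print(ys,yt,ps,pt)
print("yellow",tri(ys[0],yt[0]),"pilot",tri(ps[0],pt[0]))
for z in(.07,.072): print(z,onz("scene",ys[0],z),onz("top",yt[0],z))
for z in(.045,.05,.055): print(z,onz("scene",ps[0],z),onz("top",pt[0],z))
a=cv2.resize(S["top"][250:295,185:310],None,fx=6.4,fy=6.4,interpolation=cv2.INTER_CUBIC)
b=cv2.resize(S["scene"][175:235,290:350],None,fx=5,fy=5,interpolation=cv2.INTER_CUBIC)
d=cv2.resize(S["top"][190:290,390:490],None,fx=3,fy=3)
o=np.zeros((600,800,3),np.uint8);o[:288]=a[:288,:800];o[290:590,:300]=b;o[290:590,310:610]=d
cv2.imwrite("pics/crop.png",o)
E
```

```text
(array([317.5   , 193.6375]), array([12,  9, 12, 10, 80], dtype=int32)) (array([278.99065421, 271.28971963]), array([  8,   7,  13,  14, 107], dtype=int32)) (array([246.41025641, 338.46153846]), array([ 5,  8,  8,  6, 39], dtype=int32)) (array([445.35, 239.6 ]), array([ 7,  6,  5,  7, 20], dtype=int32))
yellow (array([0.49182608, 0.15431975, 0.07805305]), np.float64(0.0011613286777670112)) pilot (array([ 0.56896223, -0.19083475,  0.05341014]), np.float64(0.002517108387511649))
0.07 [0.48885614 0.15952195 0.07      ] [0.49165684 0.15452444 0.07      ]
0.072 [0.48969786 0.15833058 0.072     ] [0.49158997 0.15437849 0.072     ]
0.045 [ 0.5671221  -0.18798186  0.045     ] [ 0.56890928 -0.19378879  0.045     ]
0.05 [ 0.56879471 -0.18919827  0.05      ] [ 0.5683909  -0.19254454  0.05      ]
0.055 [ 0.57046732 -0.19041468  0.055     ] [ 0.56787252 -0.1913003   0.055     ]
```

View pics/crop.png

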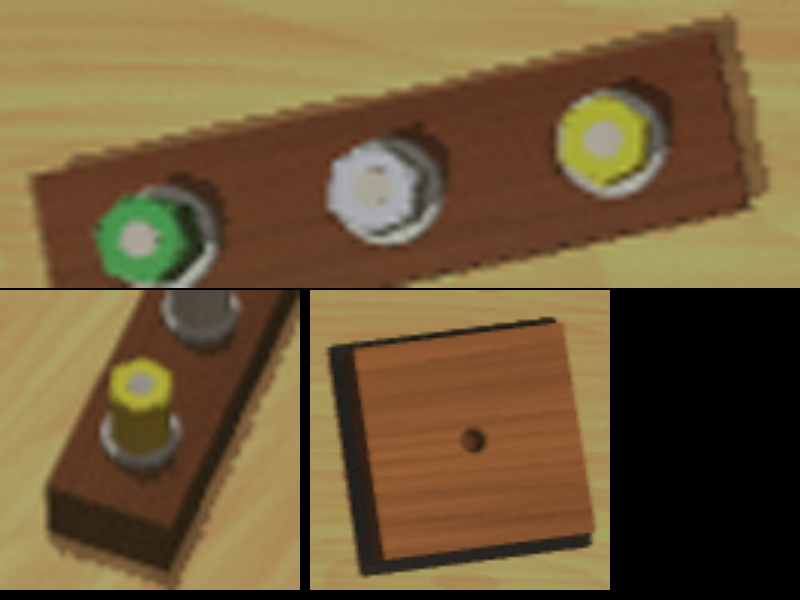

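The stand crop shows the yellow head with a grey disc at its centre, top pixel about (279.2,271.9) and scene pixel about (318,194). The hexagon looks aligned roughly with the stand. I'll fit the top face to get its yaw.

```bash
cat > fit.py <<'E'
from h import *
from scipy.optimize import minimize
def hexfit(c,im,p0,z,s=1.5):
    # colour image warped onto plane z, 0.25 mm/pix, 60 mm wide; head top = yellow bright + grey disc
    g=np.array([[-.03,-.03],[.03,-.03],[.03,.03],[-.03,.03]]); K,T=P(c); Ti=np.linalg.inv(T)
    w=np.c_[p0[0]+g[:,0],p0[1]+g[:,1],np.full(4,z),np.ones(4)]@Ti.T
    u=(K@(w[:,:3]*[1,-1,-1]).T).T; u=u[:,:2]/u[:,2:]
    H=cv2.getPerspectiveTransform(u.astype(np.float32),((g+.03)*4000).astype(np.float32))
    W=cv2.warpPerspective(im,H,(240,240),flags=cv2.INTER_CUBIC); h=cv2.cvtColor(W,cv2.COLOR_BGR2HSV).astype(int)
    m=((h[...,0]>20)&(h[...,0]<38)&(h[...,1]>110)&(h[...,2]>115)).astype(np.uint8)
    n,l,st,ce=cv2.connectedComponentsWithStats(m); i=1+st[1:,4].argmax()
    cs,_=cv2.findContours((l==i).astype(np.uint8),cv2.RETR_EXTERNAL,cv2.CHAIN_APPROX_NONE)
    m=np.zeros((240,240),np.uint8); cv2.drawContours(m,cs,-1,1,-1)
    best=None
    for a in np.radians(np.arange(0,60,3)):
      for r in (12,13,14):
        for dx in np.arange(-2,2.1,.5):
          for dy in np.arange(-2,2.1,.5):
            M=cv2.moments(m,True); cx,cy=M["m10"]/M["m00"]+dx*2,M["m01"]/M["m00"]+dy*2
            t=a+np.pi/6+np.arange(6)*np.pi/3; q=np.c_[cx+r*4/np.cos(np.pi/6)*np.cos(t),cy+r*4/np.cos(np.pi/6)*np.sin(t)]
            f=np.zeros_like(m); cv2.fillPoly(f,[q.round().astype(int)],1)
            e=(f&m).sum()/(f|m).sum()
            if best is None or e>best[0]: best=(e,r,np.degrees(a),cx/4000-.03+p0[0],cy/4000-.03+p0[1])
    return best  # flat-normal angle (deg mod 60)
E
python3 - <<'E'
from fit import *
for c,px in(("top",(279.2,271.9)),("scene",(318,194))):
    p=onz(c,px,.078);print(c,p.round(4),np.round(hexfit(c,cv2.imread(f"pics/{c}0.png"),p[:2],.078),4))
im=cv2.imread("pics/top0.png")
# stand & plate yaw from the net-free edges
p=onz("top",(185+32/6.4,250+176/6.4),.038)-onz("top",(185+715/6.4,250+30/6.4),.038);print("stand yaw",np.degrees(np.arctan2(-p[0],p[1])),p)
E
```

```text
top [0.4902 0.1535 0.078 ] [ 0.9474 13.     30.      0.4914  0.1545]
scene [0.4937 0.1546 0.078 ] [ 0.9394 13.     33.      0.4921  0.1552]
stand yaw 13.640367859917497 [-0.05416439  0.22320059  0.        ]
```

Emit:
step_arm(
  commands=[
    {"translation": [12, -11, 0], "roll": 0},
    {"translation": [26, -24.5, 0], "roll": 0},
    {"translation": [26, -24.5, 0], "roll": 0},
    {"translation": [26, -24.5, 0], "roll": 0},
    {"translation": [26, -24.5, 0], "roll": 0},
    {"translation": [26, -24.5, 0], "roll": 0},
    {"translation": [26, -24.5, 0], "roll": 0},
    {"translation": [26, -24.5, 0], "roll": 0},
    {"translation": [26, -24.5, 0], "roll": 0},
    {"translation": [26, -24.5, 0], "roll": 0},
    {"translation": [26, -24.5, 0], "roll": 0},
    {"translation": [26, -24.5, 0], "roll": 0},
    {"translation": [26, -24.5, 0], "roll": 0},
    {"translation": [26, -24.5, 0], "roll": 0},
    {"translation": [26, -24.5, 0], "roll": 0},
    {"translation": [26, -24.5, 0], "roll": 0},
    {"translation": [26, -24.5, 0], "roll": 0},
    {"translation": [26, -24.5, 0], "roll": 0},
    {"translation": [26, -24.5, 0], "roll": 0},
    {"translation": [26, -24.5, 0], "roll": 0},
  ],
  fingers=0.6,
  grip_force=40,
)

```text
time: 2.87
tool_pos: [0.4875, 0.1474, 0.2268]
tool_rot: [3.141, -0.0, 0.386]
contact_force: [1.3, -0.0, 0.7]
opening: 0.055
grip_force: 0.0
```

Emit:
step_arm(
  commands=[
    {"translation": [0, 0, 0], "roll": -0.05},
    {"translation": [0, 0, 0], "roll": -0.125},
    {"translation": [0, 0, 0], "roll": -0.125},
    {"translation": [0, 0, 0], "roll": -0.125},
    {"translation": [0, 0, 0], "roll": -0.125},
    {"translation": [0, 0, 0], "roll": -0.125},
    {"translation": [0, 0, 0], "roll": -0.125},
    {"translation": [0, 0, 0], "roll": -0.125},
    {"translation": [0, 0, 0], "roll": -0.125},
    {"translation": [0, 0, 0], "roll": -0.125},
    {"translation": [0, 0, 0], "roll": -0.125},
    {"translation": [0, 0, 0], "roll": -0.125},
    {"translation": [0, 0, 0], "roll": -0.125},
    {"translation": [0, 0, 0], "roll": -0.125},
    {"translation": [0, 0, 0], "roll": -0.125},
    {"translation": [0, 0, 0], "roll": -0.125},
    {"translation": [0, 0, 0], "roll": -0.125},
    {"translation": [0, 0, 0], "roll": -0.125},
    {"translation": [0, 0, 0], "roll": -0.125},
    {"translation": [0, 0, 0], "roll": -0.125},
  ],
)

```text
time: 4.53
tool_pos: [0.4871, 0.1455, 0.2267]
tool_rot: [-3.142, 0.0, 2.817]
contact_force: [0.6, 0.2, 0.4]
opening: 0.0553
grip_force: 0.0
```

Emit:
step_arm(
  commands=[
    {"translation": [0, 0, 0], "roll": -0.125},
    {"translation": [0, 0, 0], "roll": -0.125},
    {"translation": [0, 0, 0], "roll": -0.125},
    {"translation": [0, 0, 0], "roll": -0.125},
    {"translation": [0, 0, 0], "roll": -0.125},
    {"translation": [0, 0, 0], "roll": -0.125},
    {"translation": [0, 0, 0], "roll": -0.125},
    {"translation": [0, 0, 0], "roll": -0.125},
    {"translation": [0, 0, 0], "roll": -0.125},
    {"translation": [0, 0, 0], "roll": -0.125},
    {"translation": [0, 0, 0], "roll": -0.125},
    {"translation": [0, 0, 0], "roll": 0},
  ],
)

```text
time: 5.53
tool_pos: [0.4871, 0.1455, 0.2267]
tool_rot: [-3.141, -0.0, -2.093]
contact_force: [-0.7, -0.0, -0.4]
opening: 0.0547
grip_force: 0.0
```

```bash
python3 - <<'E'
from cell import *
o=observe();print(o)
E
```

```text
{'time': 5.5333, 'qpos': array([ 1.39402942e-01,  3.11556006e-01,  1.56879474e+00, -1.30119093e-04,
        1.26111580e+00, -2.48005235e+00]), 'qvel': array([-3.38686191e-05,  1.79447399e-04, -6.35639964e-04,  2.99939931e-04,
       -5.80573927e-04,  2.22592120e-01]), 'joint_efforts': array([ 1.03843023e-02, -4.13608289e+01, -2.43070579e+01, -9.06691700e-02,
        1.59517972e-02, -1.81039397e+00]), 'tool_pos': array([0.48711648, 0.14545739, 0.2267204 ]), 'tool_rot': array([-3.14141701e+00, -2.03198402e-05, -2.09289405e+00]), 'contact_force': array([-0.74522081, -0.00658165, -0.43451518]), 'torque': array([ 0.0942712 , -0.05528943, -0.03485886]), 'grip_force': 0.0, 'opening': 0.05471351176970787}
```

Emit:
step_arm(
  commands=[
    {"translation": [-10.4, 0.7, 0], "roll": 0},
    {"translation": [0, 0, 20], "roll": 0},
    {"translation": [0, 0, 30], "roll": 0},
    {"translation": [0, 0, 30], "roll": 0},
    {"translation": [0, 0, 30], "roll": 0},
    {"translation": [0, 0, 20], "roll": 0},
    {"translation": [0, 0, 15], "roll": 0},
    {"translation": [0, 0, 10], "roll": 0},
    {"translation": [0, 0, 10], "roll": 0},
    {"translation": [0, 0, 8], "roll": 0},
    {"translation": [0, 0, 5], "roll": 0},
    {"translation": [0, 0, 0], "roll": 0},
    {"translation": [0, 0, 0], "roll": 0},
  ],
)

```text
time: 6.62
tool_pos: [0.492, 0.1549, 0.049]
tool_rot: [-3.141, 0.0, -2.098]
contact_force: [0.5, -0.5, 0.3]
opening: 0.055
grip_force: 0.0
```

```bash
python3 - <<'E'
from h import *
o=[]
for c,b in(("scene",(160,300)),("top",(220,260))):
    im=read_camera(c)[:,:,::-1]
    cv2.imwrite(f"pics/{c}1.png",im)
a=cv2.resize(cv2.imread("pics/scene1.png")[140:260,260:380],(400,400),interpolation=cv2.INTER_CUBIC)
b=cv2.resize(cv2.imread("pics/top1.png")[210:330,220:340],(400,400),interpolation=cv2.INTER_CUBIC)
cv2.imwrite("pics/c1.png",np.hstack([a,b]))
s=observe();print(s["tool_pos"],s["contact_force"])
E
```

```text
[0.49224111 0.15488135 0.04939571] [ 0.65793473  0.38919401 -0.43892977]
```

View pics/c1.png

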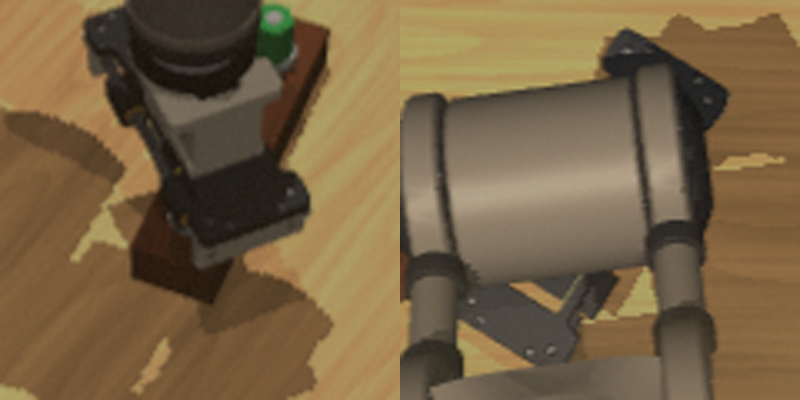

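The view is blocked by the gripper, with the screw hidden under it. The pose and the near-zero forces fit the plan, so I'll close gently and check the opening and side force.

Emit:
step_arm(
  commands=[
    {"translation": [0, 0, 0], "roll": 0},
    {"translation": [0, 0, 0], "roll": 0},
    {"translation": [0, 0, 0], "roll": 0},
    {"translation": [0, 0, 0], "roll": 0},
    {"translation": [0, 0, 0], "roll": 0},
    {"translation": [0, 0, 0], "roll": 0},
  ],
  fingers=0.0,
  grip_force=8,
)

```text
time: 7.22
tool_pos: [0.4917, 0.1548, 0.0488]
tool_rot: [-3.141, 0.0, -2.097]
contact_force: [-0.1, -0.4, 1.0]
opening: 0.0258
grip_force: 8.0
```

```bash
python3 - <<'E'
from h import *
s=observe();print({k:np.round(s[k],4) for k in s})
E
```

```text
{'time': np.float64(7.2167), 'qpos': array([ 1.5630e-01,  5.4060e-01,  1.7691e+00, -1.0000e-04,  8.3180e-01,
       -2.4586e+00]), 'qvel': array([ 0.0005,  0.0005, -0.0014, -0.0005,  0.001 ,  0.0001]), 'joint_efforts': array([-6.85000e-02, -4.55128e+01, -1.73840e+01, -7.72000e-02,
       -1.08400e-01,  2.80000e-03]), 'tool_pos': array([0.4917, 0.1548, 0.0488]), 'tool_rot': array([-3.1414,  0.    , -2.0974]), 'contact_force': array([-0.088 , -0.4313,  0.9705]), 'torque': array([ 0.1833,  0.0416, -0.0214]), 'grip_force': np.float64(8.0001), 'opening': np.float64(0.0258)}
```

Emit:
step_arm(
  commands=[
    {"translation": [0, 0, 0], "roll": 0},
    {"translation": [0, 0, 0], "roll": 0},
    {"translation": [0, 0, -5], "roll": 0},
    {"translation": [0, 0, -10], "roll": 0},
    {"translation": [0, 0, -15], "roll": 0},
    {"translation": [0, 0, -15], "roll": 0},
    {"translation": [0, 0, -20], "roll": 0},
    {"translation": [0, 0, -20], "roll": 0},
    {"translation": [0, 0, -10], "roll": 0},
    {"translation": [0, 0, 0], "roll": 0},
  ],
  grip_force=55,
)

```text
time: 8.05
tool_pos: [0.4932, 0.1551, 0.1465]
tool_rot: [-3.137, 0.003, -2.097]
contact_force: [-0.3, 0.3, -1.1]
opening: 0.0256
grip_force: 55.0
```

```bash
python3 - <<'E'
from h import *
s=observe();print(s["tool_pos"],s["opening"],s["contact_force"])
out=[]
for c in("scene","top"):
    im=cv2.imread(f"pics/{c}0.png"); K,T=P(c); Ti=np.linalg.inv(T); g=np.array([[-.025,-.025],[.025,-.025],[.025,.025],[-.025,.025]])
    w=np.c_[.569+g[:,0],-.190+g[:,1],np.full(4,.0535),np.ones(4)]@Ti.T
    u=(K@(w[:,:3]*[1,-1,-1]).T).T; u=u[:,:2]/u[:,2:]
    H=cv2.getPerspectiveTransform(u.astype(np.float32),((g+.025)*8000).astype(np.float32))
    W=cv2.warpPerspective(im,H,(400,400),flags=cv2.INTER_CUBIC); 
    gr=cv2.GaussianBlur(cv2.cvtColor(W,cv2.COLOR_BGR2GRAY),(0,0),5).astype(float); bg=np.median(gr)
    for f in(.85,.7):
        m=(gr<bg*f).astype(np.uint8); n,l,st,ce=cv2.connectedComponentsWithStats(m)
        i=1+np.argmin([np.hypot(*(x-200))-min(a,2000)/20 for x,a in zip(ce[1:],st[1:,4])])
        print(c,f,"box mm",st[i][:5]/8,"centroid",ce[i]/8000-.025+[.569,-.190])
    out.append(cv2.rotate(W,cv2.ROTATE_90_COUNTERCLOCKWISE) if 0 else W)
cv2.imwrite("pics/hole.png",np.hstack(out))
E
```

```text
[0.49316915 0.15506142 0.14646805] 0.02561560139471352 [-0.29374561  0.31633725 -1.11585282]
scene 0.85 box mm [  15.5     15.75    20.5     19.625 2381.   ] centroid [ 0.56965879 -0.18955228]
scene 0.7 box mm [  16.875   16.75    17.5     17.    1790.125] centroid [ 0.56966444 -0.1897116 ]
top 0.85 box mm [  14.375   16.25    19.75    19.375 2283.375] centroid [ 0.56796384 -0.18921854]
top 0.7 box mm [  15.25    17.625   17.125   15.5   1673.375] centroid [ 0.56776794 -0.18953548]
```

View pics/hole.png

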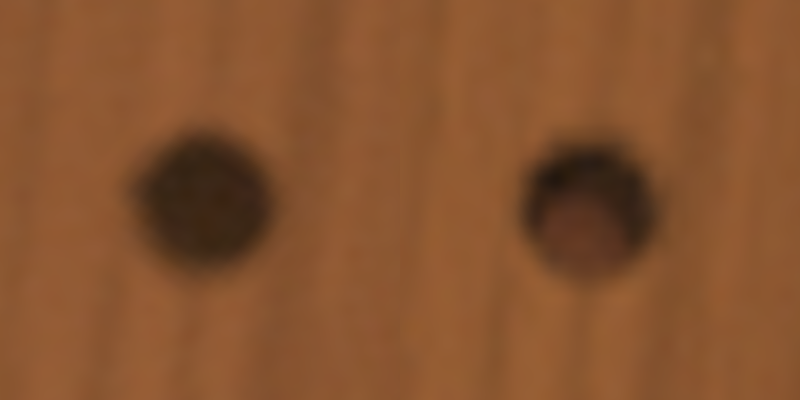

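The hole fits a circle of about 17 mm in both views, at roughly (0.5694,-0.1897) from the scene camera and (0.5676,-0.189) from the top. I'll use the mean, (0.5685,-0.1893), with the plate top at z≈0.0535.

Emit:
step_arm(
  commands=[
    {"translation": [0, 0, 0], "roll": 0.1},
    {"translation": [0, 0, 0], "roll": 0.12},
    {"translation": [0, 0, 0], "roll": 0.12},
    {"translation": [0, 0, 0], "roll": 0.12},
    {"translation": [0, 0, 0], "roll": 0.1},
    {"translation": [0, 0, 0], "roll": 0.04},
    {"translation": [0, 0, 0], "roll": 0},
    {"translation": [0, 0, 0], "roll": 0},
    {"translation": [0, 0, 0], "roll": 0},
  ],
)

```text
time: 8.8
tool_pos: [0.4914, 0.1548, 0.1432]
tool_rot: [3.141, -0.001, -2.696]
contact_force: [-0.3, 0.4, 0.0]
opening: 0.0258
grip_force: 55.0
```

```bash
cat > go.py <<'E'
from h import *
import sys
s=observe(); y=s["tool_rot"][2]; p=np.array(s["tool_pos"]); t=np.array([float(v) for v in sys.argv[1:3]])-p[:2]
print(p.round(4),np.round(s["tool_rot"],4),"tool dx,dy mm",1000*t@[np.cos(y),np.sin(y)],1000*t@[np.sin(y),-np.cos(y)],"q",np.round(s["qpos"],3),"F",np.round(s["contact_force"],2),"M",np.round(s["torque"],2),"open",round(float(s["opening"]),4),s["time"])
E
python3 go.py 0.5685 -0.1893
```

```text
[0.4914 0.1548 0.1432] [ 3.1414e+00 -9.0000e-04 -2.6959e+00] tool dx,dy mm 78.74888152695297 -343.6857318896343 q [ 0.156  0.409  1.672 -0.     1.061 -1.86 ] F [-0.31  0.44  0.02] M [ 0.15 -0.11  0.09] open 0.0258 8.8
```

Emit:
step_arm(
  commands=[
    {"translation": [3, -13.2, 0], "roll": 0},
    {"translation": [6, -26.4, 0], "roll": 0},
    {"translation": [6, -26.4, 0], "roll": 0},
    {"translation": [6, -26.4, 0], "roll": 0},
    {"translation": [6, -26.4, 0], "roll": 0},
    {"translation": [6, -26.4, 0], "roll": 0},
    {"translation": [6, -26.4, 0], "roll": 0},
    {"translation": [6, -26.4, 0], "roll": 0},
    {"translation": [6, -26.4, 0], "roll": 0},
    {"translation": [6, -26.4, 0], "roll": 0},
    {"translation": [6, -26.4, 0], "roll": 0},
    {"translation": [6, -26.4, 0], "roll": 0},
    {"translation": [6, -26.4, 0], "roll": 0},
    {"translation": [3, -13.2, 0], "roll": 0},
    {"translation": [0.7, -0.5, 0], "roll": 0},
    {"translation": [0, 0, 10], "roll": 0},
    {"translation": [0, 0, 10], "roll": 0},
    {"translation": [0, 0, 10], "roll": 0},
    {"translation": [0, 0, 5], "roll": 0},
    {"translation": [0, 0, 0], "roll": 0},
  ],
)

```text
time: 10.47
tool_pos: [0.5673, -0.1879, 0.1066]
tool_rot: [3.139, -0.002, -2.696]
contact_force: [-0.5, -0.5, -1.6]
opening: 0.0259
grip_force: 55.0
```

```bash
python3 - <<'E'
from h import *
cv2.imwrite("pics/scene2.png",cv2.resize(read_camera("scene")[270:400,180:310,::-1],(520,520),interpolation=cv2.INTER_CUBIC))
for p in([.5685,-.1893,.0535],[.5685,-.1893,.068],[.5685,-.1893,.098]):
    K,T=P("scene"); w=np.linalg.inv(T)@[*p,1]; u=K@(w[:3]*[1,-1,-1]); print((u[:2]/u[2]-[180,270])*4)
E
python3 go.py 0.5685 -0.1893
```

```text
[264.26535513 270.97103403]
[261.03856237 259.61826946]
[254.11959102 235.27538199]
[ 0.5679 -0.1883  0.1077] [ 3.1399e+00 -1.4000e-03 -2.6963e+00] tool dx,dy mm -0.15322660218420336 -1.1645957061026138 q [-0.448  0.587  1.471 -0.     1.086 -2.464] F [ 0.09 -0.82 -1.23] M [ 0.16 -0.08 -0.01] open 0.0258 10.5167
```

View pics/scene2.png

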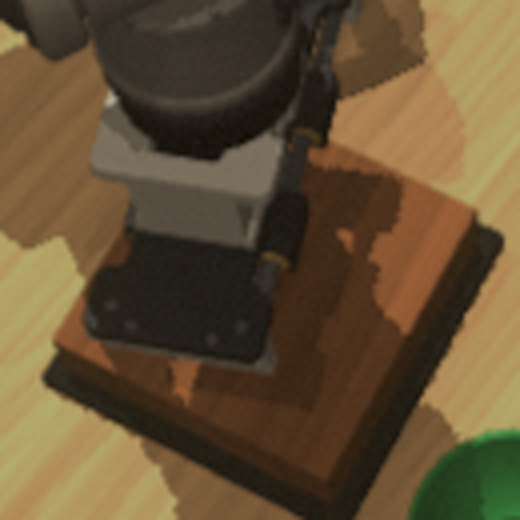

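The gripper hides the screw over the plate in this view, so I'll insert by feel in small steps.

Emit:
step_arm(
  commands=[
    {"translation": [0, 0, 0], "roll": 0},
    {"translation": [0, 0, 3], "roll": 0},
    {"translation": [0, 0, 3], "roll": 0},
    {"translation": [0, 0, 2], "roll": 0},
    {"translation": [0, 0, 2], "roll": 0},
    {"translation": [0, 0, 2], "roll": 0},
    {"translation": [0, 0, 0], "roll": 0},
    {"translation": [0, 0, 0], "roll": 0},
  ],
)

```text
time: 11.18
tool_pos: [0.5683, -0.1894, 0.0966]
tool_rot: [3.141, -0.0, -2.697]
contact_force: [0.2, -1.0, -0.4]
opening: 0.0259
grip_force: 55.0
```

```bash
python3 go.py 0.5685 -0.1893
```

```text
[ 0.5683 -0.1894  0.0966] [ 3.1415e+00 -2.0000e-04 -2.6975e+00] tool dx,dy mm -0.23250744636873522 -0.010600773759297924 q [-0.45   0.6    1.482 -0.     1.06  -2.464] F [ 0.16 -0.99 -0.44] M [ 0.14 -0.1   0.02] open 0.0259 11.1833
```

Foot at about 0.056, just above the mouth. Next I'll lower it 6 mm.

Emit:
step_arm(
  commands=[
    {"translation": [0, 0, 1.5], "roll": 0},
    {"translation": [0, 0, 1.5], "roll": 0},
    {"translation": [0, 0, 1.5], "roll": 0},
    {"translation": [0, 0, 1.5], "roll": 0},
    {"translation": [0, 0, 0], "roll": 0},
    {"translation": [0, 0, 0], "roll": 0},
  ],
)

```text
time: 11.68
tool_pos: [0.5683, -0.1893, 0.0906]
tool_rot: [3.141, -0.0, -2.697]
contact_force: [-0.8, -0.4, -0.6]
opening: 0.0257
grip_force: 55.0
```

```bash
python3 go.py 0.5685 -0.1893
```

```text
[ 0.5683 -0.1893  0.0906] [ 3.1415e+00 -2.0000e-04 -2.6974e+00] tool dx,dy mm -0.2231064907643533 -0.06709880603632078 q [-0.449  0.607  1.488 -0.     1.047 -2.464] F [-0.81 -0.36 -0.61] M [ 0.14 -0.14  0.01] open 0.0257 11.6833
```

Emit:
step_arm(
  commands=[
    {"translation": [0, 0, 1.5], "roll": 0},
    {"translation": [0, 0, 1.5], "roll": 0},
    {"translation": [0, 0, 1.5], "roll": 0},
    {"translation": [0, 0, 1.5], "roll": 0},
    {"translation": [0, 0, 0], "roll": 0},
    {"translation": [0, 0, 0], "roll": 0},
  ],
)

```text
time: 12.18
tool_pos: [0.5678, -0.1891, 0.0843]
tool_rot: [3.14, -0.001, -2.697]
contact_force: [-2.1, 1.1, -1.0]
opening: 0.0257
grip_force: 55.0
```

```bash
python3 go.py 0.5685 -0.1893
```

```text
[ 0.5678 -0.1891  0.0843] [ 3.1405e+00 -1.0000e-03 -2.6974e+00] tool dx,dy mm -0.532002098663905 -0.46334268729375105 q [-0.449  0.614  1.494 -0.     1.035 -2.464] F [-2.14  1.09 -1.02] M [0.31 0.32 0.01] open 0.0257 12.1833
```

Emit:
step_arm(
  commands=[
    {"translation": [0.7, 0.9, 0], "roll": 0},
    {"translation": [0, 0, 1.5], "roll": 0},
    {"translation": [0, 0, 1.5], "roll": 0},
    {"translation": [0, 0, 1.5], "roll": 0},
    {"translation": [0, 0, 0], "roll": 0},
    {"translation": [0, 0, 0], "roll": 0},
  ],
)

```text
time: 12.68
tool_pos: [0.5676, -0.189, 0.0802]
tool_rot: [-3.141, 0.0, -2.697]
contact_force: [0.2, 0.7, -0.6]
opening: 0.0257
grip_force: 55.0
```

```bash
python3 go.py 0.5685 -0.1893
```

```text
[ 0.5676 -0.189   0.0802] [-3.1412e+00  3.0000e-04 -2.6974e+00] tool dx,dy mm -0.7049078859778795 -0.7199648204631914 q [-0.449  0.618  1.5   -0.     1.023 -2.464] F [ 0.21  0.69 -0.63] M [ 0.09 -0.15  0.01] open 0.0257 12.6833
```

Emit:
step_arm(
  commands=[
    {"translation": [0, 0, 1.5], "roll": 0},
    {"translation": [0, 0, 1.5], "roll": 0},
    {"translation": [0, 0, 1.5], "roll": 0},
    {"translation": [0, 0, 1.5], "roll": 0},
    {"translation": [0, 0, 1.5], "roll": 0},
    {"translation": [0, 0, 1.5], "roll": 0},
    {"translation": [0, 0, 0], "roll": 0},
    {"translation": [0, 0, 0], "roll": 0},
  ],
)

```text
time: 13.35
tool_pos: [0.5673, -0.1888, 0.0711]
tool_rot: [3.142, -0.0, -2.697]
contact_force: [0.1, -0.3, -0.1]
opening: 0.0255
grip_force: 55.0
```

```bash
python3 go.py 0.5676 -0.189
```

```text
[ 0.5673 -0.1888  0.0711] [ 3.1415e+00 -2.0000e-04 -2.6974e+00] tool dx,dy mm -0.22200657664273987 -0.2797735120482133 q [-0.449  0.629  1.509 -0.     1.004 -2.464] F [ 0.08 -0.33 -0.14] M [ 0.14 -0.15  0.02] open 0.0255 13.35
```

Still free, with the floor expected about 3 mm below. I'll go on in small steps.

Emit:
step_arm(
  commands=[
    {"translation": [0, 0, 1], "roll": 0},
    {"translation": [0, 0, 1], "roll": 0},
    {"translation": [0, 0, 1], "roll": 0},
    {"translation": [0, 0, 0.5], "roll": 0},
    {"translation": [0, 0, 0], "roll": 0},
    {"translation": [0, 0, 0], "roll": 0},
  ],
)

```text
time: 13.85
tool_pos: [0.5673, -0.1889, 0.0677]
tool_rot: [-3.142, -0.0, -2.697]
contact_force: [-0.2, -0.0, -0.1]
opening: 0.0252
grip_force: 55.0
```

```bash
python3 go.py 0.5673 -0.1888
```

```text
[ 0.5673 -0.1889  0.0677] [-3.1415 -0.     -2.6974] tool dx,dy mm -0.015412321834518787 0.053555412438454554 q [-0.449  0.633  1.512 -0.     0.997 -2.464] F [-0.25 -0.04 -0.09] M [ 0.17 -0.07 -0.03] open 0.0252 13.85
```

Emit:
step_arm(
  commands=[
    {"translation": [0, 0, 1], "roll": 0},
    {"translation": [0, 0, 1], "roll": 0},
    {"translation": [0, 0, 0], "roll": 0},
    {"translation": [0, 0, 0], "roll": 0},
  ],
)

```text
time: 14.18
tool_pos: [0.5675, -0.1889, 0.0664]
tool_rot: [-3.141, 0.0, -2.697]
contact_force: [-1.5, 1.5, 4.4]
opening: 0.0257
grip_force: 55.0
```

Emit:
step_arm(
  commands=[
    {"translation": [0, 0, 1], "roll": 0},
    {"translation": [0, 0, 1], "roll": 0},
    {"translation": [0, 0, 1], "roll": 0},
    {"translation": [0, 0, 0], "roll": 0},
    {"translation": [0, 0, 0], "roll": 0},
  ],
  grip_force=60,
)

```text
time: 14.6
tool_pos: [0.5677, -0.1889, 0.0649]
tool_rot: [-3.14, 0.001, -2.697]
contact_force: [-4.2, 2.1, 15.1]
opening: 0.0255
grip_force: 60.0
```

```bash
python3 go.py 0.5673 -0.1888
```

```text
[ 0.5677 -0.1889  0.0649] [-3.1402e+00  1.0000e-03 -2.6972e+00] tool dx,dy mm 0.28349715495595057 0.2866967695858488 q [-0.449  0.637  1.515 -0.     0.989 -2.464] F [-4.17  2.08 15.1 ] M [0.56 0.78 0.01] open 0.0255 14.6
```

Emit:
step_arm(
  commands=[
    {"translation": [0.6, 0.7, 0.5], "roll": 0},
    {"translation": [0, 0, 0.5], "roll": 0},
    {"translation": [0, 0, 0], "roll": 0},
    {"translation": [0, 0, 0], "roll": 0},
  ],
)

```text
time: 14.93
tool_pos: [0.5676, -0.1889, 0.0645]
tool_rot: [-3.139, 0.002, -2.697]
contact_force: [-4.2, 2.1, 17.1]
opening: 0.0256
grip_force: 60.0
```

```bash
python3 go.py 0.5673 -0.1888
```

```text
[ 0.5676 -0.1889  0.0645] [-3.1385e+00  2.4000e-03 -2.6972e+00] tool dx,dy mm 0.18368208503732109 0.20892415338013984 q [-0.449  0.636  1.517 -0.     0.985 -2.464] F [-4.16  2.06 17.13] M [0.54 0.64 0.06] open 0.0256 14.9333
```

Emit:
step_arm(
  commands=[
    {"translation": [0, 0, 0.3], "roll": 0.05},
    {"translation": [0, 0, 0.3], "roll": 0.1},
    {"translation": [0, 0, 0.2], "roll": 0.1},
    {"translation": [0, 0, 0.15], "roll": 0.1},
    {"translation": [0, 0, 0.15], "roll": 0.1},
  ],
)

```text
time: 15.35
tool_pos: [0.5674, -0.1888, 0.0637]
tool_rot: [-3.14, 0.003, 3.131]
contact_force: [-4.2, 2.9, 18.8]
opening: 0.0256
grip_force: 60.0
```

```bash
python3 go.py 0.5673 -0.1888
```

```text
[ 0.5674 -0.1888  0.0637] [-3.1401e+00  3.1000e-03  3.1310e+00] tool dx,dy mm 0.08284561900394365 -0.04367947881950255 q [-0.449  0.637  1.518  0.     0.983 -2.01 ] F [-4.16  2.93 18.83] M [ 0.68  0.86 -0.  ] open 0.0256 15.35
```

Emit:
step_arm(
  commands=[
    {"translation": [0.3, 0.2, 0.13], "roll": 0.1},
    {"translation": [0.3, 0.2, 0.13], "roll": 0.1},
    {"translation": [0, 0, 0.13], "roll": 0.1},
    {"translation": [0, 0, 0.13], "roll": 0.1},
    {"translation": [0, 0, 0.13], "roll": 0.1},
    {"translation": [0, 0, 0.13], "roll": 0.1},
  ],
)

```text
time: 15.85
tool_pos: [0.5671, -0.1884, 0.063]
tool_rot: [3.141, 0.004, 2.531]
contact_force: [-4.3, 2.9, 19.5]
opening: 0.0254
grip_force: 60.0
```

```bash
python3 go.py 0.5673 -0.1888
```

```text
[ 0.5671 -0.1884  0.063 ] [3.1408 0.004  2.531 ] tool dx,dy mm -0.436206339946161 -0.19546562922581515 q [-0.449  0.637  1.521  0.     0.98  -1.409] F [-4.28  2.88 19.47] M [0.6  0.74 0.01] open 0.0254 15.85
```

Emit:
step_arm(
  commands=[
    {"translation": [0, 0, 0.13], "roll": 0.1},
    {"translation": [0, 0, 0.13], "roll": 0.1},
    {"translation": [0, 0, 0.13], "roll": 0.1},
    {"translation": [0, 0, 0.13], "roll": 0.1},
    {"translation": [0, 0, 0.13], "roll": 0.1},
    {"translation": [0, 0, 0.13], "roll": 0.1},
    {"translation": [0, 0, 0.13], "roll": 0.1},
    {"translation": [0, 0, 0.13], "roll": 0.1},
  ],
)

```text
time: 16.52
tool_pos: [0.5671, -0.1879, 0.0619]
tool_rot: [3.138, 0.001, 1.731]
contact_force: [-3.8, 3.9, 19.2]
opening: 0.0258
grip_force: 60.0
```

```bash
python3 go.py 0.5673 -0.1888
```

```text
[ 0.5671 -0.1879  0.0619] [3.1380e+00 1.5000e-03 1.7309e+00] tool dx,dy mm -0.9230724282895901 0.046487921147938344 q [-4.490e-01  6.380e-01  1.522e+00  1.000e-03  9.780e-01 -6.090e-01] F [-3.83  3.94 19.19] M [0.94 0.65 0.05] open 0.0258 16.5167
```

Emit:
step_arm(
  commands=[
    {"translation": [0.4, -0.2, 0.13], "roll": 0.1},
    {"translation": [0, 0, 0.13], "roll": 0.1},
    {"translation": [0, 0, 0.13], "roll": 0.1},
    {"translation": [0, 0, 0.13], "roll": 0.1},
    {"translation": [0, 0, 0.13], "roll": 0.1},
    {"translation": [0, 0, 0.13], "roll": 0.1},
    {"translation": [0, 0, 0.13], "roll": 0.1},
  ],
)

```text
time: 17.1
tool_pos: [0.5674, -0.1875, 0.0611]
tool_rot: [3.137, -0.002, 1.031]
contact_force: [-0.9, 4.8, 19.0]
opening: 0.0258
grip_force: 60.0
```

```bash
python3 go.py 0.5673 -0.1888
```

```text
[ 0.5674 -0.1875  0.0611] [ 3.1368e+00 -1.7000e-03  1.0309e+00] tool dx,dy mm -1.1518470247674812 0.5629146248836384 q [-4.480e-01  6.390e-01  1.523e+00  1.000e-03  9.750e-01  9.100e-02] F [-0.94  4.82 19.  ] M [ 1.02  0.3  -0.  ] open 0.0258 17.1
```

Emit:
step_arm(
  commands=[
    {"translation": [0.2, -0.2, 0.13], "roll": 0.1},
    {"translation": [0, 0, 0.13], "roll": 0.1},
    {"translation": [0, 0, 0.13], "roll": 0.1},
    {"translation": [0, 0, 0.13], "roll": 0.1},
    {"translation": [0, 0, 0.13], "roll": 0.1},
  ],
)

```text
time: 17.52
tool_pos: [0.5684, -0.1884, 0.0609]
tool_rot: [3.135, -0.005, 0.531]
contact_force: [-0.2, 1.6, 17.8]
opening: 0.0257
grip_force: 60.0
```

```bash
python3 go.py 0.5673 -0.1888
```

```text
[ 0.5684 -0.1884  0.0609] [ 3.1348 -0.0048  0.5311] tool dx,dy mm -1.0961614573248484 -0.20813982425695066 q [-0.448  0.639  1.523  0.     0.971  0.591] F [-0.21  1.57 17.78] M [0.18 0.03 0.06] open 0.0257 17.5167
```

Emit:
step_arm(
  commands=[
    {"translation": [0, 0, 0.2], "roll": 0.08},
    {"translation": [0, 0, 0.2], "roll": 0.08},
    {"translation": [0, 0, 0.1], "roll": 0.08},
  ],
)

```text
time: 17.77
tool_pos: [0.5687, -0.1888, 0.0608]
tool_rot: [3.135, -0.007, 0.292]
contact_force: [0.2, 0.3, 20.2]
opening: 0.0256
grip_force: 60.0
```

```bash
python3 go.py 0.5673 -0.1888
```

```text
[ 0.5687 -0.1888  0.0608] [ 3.1353 -0.0069  0.2921] tool dx,dy mm -1.3466487960207285 -0.3596309973076617 q [-0.448  0.64   1.523  0.     0.97   0.83 ] F [ 0.24  0.34 20.17] M [0.11 0.1  0.06] open 0.0256 17.7667
```

Emit:
step_arm(
  commands=[
    {"translation": [0, 0, 0.1], "roll": 0.1},
    {"translation": [0, 0, 0.1], "roll": 0.1},
    {"translation": [0, 0, 0], "roll": 0.1},
    {"translation": [0, 0, 0], "roll": 0.1},
  ],
)

```text
time: 18.1
tool_pos: [0.5687, -0.1892, 0.0607]
tool_rot: [3.138, -0.009, -0.109]
contact_force: [-1.3, -1.1, 19.6]
opening: 0.0254
grip_force: 60.0
```

```bash
python3 go.py 0.5673 -0.1888
```

```text
[ 0.5687 -0.1892  0.0607] [ 3.1379 -0.0091 -0.1088] tool dx,dy mm -1.4410177742605619 -0.21339139540369603 q [-4.490e-01  6.400e-01  1.523e+00 -1.000e-03  9.700e-01  1.231e+00] F [-1.34 -1.1  19.59] M [-0.13  0.17  0.11] open 0.0254 18.1
```

The tool height has stopped falling at about 4 mm of travel, which suggests the collar is seated. I'll take the push off, let go, rise and look.

Emit:
step_arm(
  commands=[
    {"translation": [0, 0, -1], "roll": 0},
    {"translation": [0, 0, -1], "roll": 0},
    {"translation": [0, 0, -1], "roll": 0},
    {"translation": [0, 0, -1], "roll": 0},
    {"translation": [0, 0, -0.8], "roll": 0},
    {"translation": [0, 0, 0], "roll": 0},
  ],
)

```text
time: 18.6
tool_pos: [0.5677, -0.1886, 0.0628]
tool_rot: [3.139, -0.006, -0.104]
contact_force: [5.8, -2.1, 5.0]
opening: 0.0255
grip_force: 60.0
```

```bash
python3 go.py 0.5673 -0.1888
```

```text
[ 0.5677 -0.1886  0.0628] [ 3.1394 -0.0058 -0.1043] tool dx,dy mm -0.39680388048290116 0.27726435993209086 q [-0.449  0.637  1.521 -0.     0.978  1.227] F [ 5.78 -2.12  5.04] M [-0.5  -1.08 -0.03] open 0.0255 18.6
```

Emit:
step_arm(
  commands=[
    {"translation": [0.7, 0.3, -0.5], "roll": 0},
    {"translation": [0, 0, 0], "roll": 0},
  ],
)

```text
time: 18.77
tool_pos: [0.5678, -0.1886, 0.0628]
tool_rot: [3.14, -0.004, -0.104]
contact_force: [4.9, -2.2, 5.3]
opening: 0.026
grip_force: 60.0
```

Emit:
step_arm(
  commands=[
    {"translation": [0, 0, 0], "roll": 0},
    {"translation": [0, 0, 0], "roll": 0},
    {"translation": [0, 0, 0], "roll": 0},
    {"translation": [0, 0, 0], "roll": 0},
    {"translation": [0, 0, 0], "roll": 0},
  ],
  fingers=0.5,
)

```text
time: 19.18
tool_pos: [0.5656, -0.1874, 0.0612]
tool_rot: [-3.141, 0.002, -0.104]
contact_force: [0.5, 0.2, 0.2]
opening: 0.0457
grip_force: 0.0
```

Emit:
step_arm(
  commands=[
    {"translation": [0, 0, -10], "roll": 0},
    {"translation": [0, 0, -25], "roll": 0},
    {"translation": [0, 0, -35], "roll": 0},
    {"translation": [0, 0, -35], "roll": 0},
    {"translation": [-25, 0, -20], "roll": 0},
    {"translation": [-35, 0, 0], "roll": 0},
    {"translation": [-35, 0, 0], "roll": 0},
    {"translation": [-35, 0, 0], "roll": 0},
    {"translation": [-20, 0, 0], "roll": 0},
    {"translation": [0, 0, 0], "roll": 0},
  ],
)

```text
time: 20.02
tool_pos: [0.4135, -0.1711, 0.1876]
tool_rot: [-3.141, 0.002, -0.105]
contact_force: [0.6, -0.5, -0.9]
opening: 0.0459
grip_force: 0.0
```

```bash
python3 - <<'E'
from fit import *
for c in("scene","top"):
    im=read_camera(c)[:,:,::-1].copy(); cv2.imwrite(f"pics/{c}3.png",im)
    r=search_frame(c,"yellow_screw")[:2]; print(c,[(np.round(d["at"],4),d["confidence"]) for d in r])
    for z in(.0875,.0915): print(c,z,np.round(hexfit(c,im,(.568,-.189),z),4))
a=cv2.resize(cv2.imread("pics/scene3.png")[285:385,200:300],(400,400),interpolation=cv2.INTER_CUBIC)
b=cv2.resize(cv2.imread("pics/top3.png")[205:275,410:480],(400,400),interpolation=cv2.INTER_CUBIC)
cv2.imwrite("pics/c3.png",np.hstack([a,b]))
E
python3 go.py 0.5673 -0.1888
```

```text
scene [(array([ 0.573 , -0.1937,  0.0901]), 0.6)]
scene 0.0875 [ 0.943  13.     21.      0.5666 -0.1879]
scene 0.0915 [ 0.9449 13.     21.      0.5679 -0.1889]
top [(array([ 0.5673, -0.1831,  0.093 ]), 0.72), (array([0.4552, 0.2978, 0.0741]), 0.29)]
top 0.0875 [ 0.9525 13.     27.      0.5682 -0.1914]
top 0.0915 [ 0.9557 13.     24.      0.5678 -0.1906]
[ 0.4181 -0.1726  0.1874] [ 3.1409e+00 -1.6000e-03 -1.0410e-01] tool dx,dy mm 150.03037527672927 0.6158793410815733 q [-0.561  0.248  1.776  0.     1.116  1.114] F [ 0.12  0.63 -0.81] M [ 0.01  0.02 -0.01] open 0.0457 20.2167
```

View pics/c3.png

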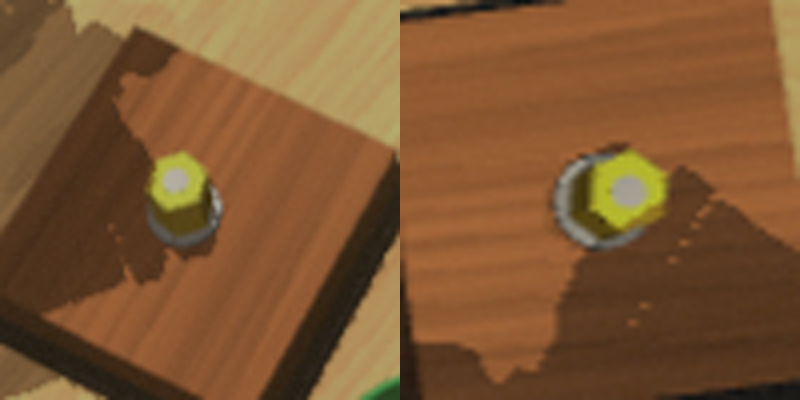

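The screw stands in the plate with its collar at or near the wood. I'll check the head-top height above the plate by triangulating against the hole.

```bash
python3 - <<'E'
from fit import *
from scipy.optimize import brentq
def cen(c,im,p,z):
    b=hexfit(c,im,p,z); K,T=P(c); w=np.linalg.inv(T)@[b[3],b[4],z,1]; u=K@(w[:3]*[1,-1,-1]); return u[:2]/u[2]
a=[cen(c,cv2.imread(f"pics/{c}3.png"),(.568,-.189),.091) for c in("scene","top")]
b=[cen(c,cv2.imread(f"pics/{c}0.png"),(.4917,.1548),.078) for c in("scene","top")]
print("driven top",tri(*a)," stand top (0.078 true)",tri(*b))
def pix(c,p):
    K,T=P(c); w=np.linalg.inv(T)@[*p,1]; u=K@(w[:3]*[1,-1,-1]); return u[:2]/u[2]
h=[pix("scene",(.5694,-.1897,.0535)),pix("top",(.5676,-.1888,.0535))]
print("hole",tri(*h))
# plate top from corner, stand-in for height: visible plate corners triangulated via nets
E
```

```text
driven top (array([ 0.56805673, -0.18975099,  0.09321717]), np.float64(0.001287123090917969))  stand top (0.078 true) (array([0.4826461 , 0.14539117, 0.09939706]), np.float64(0.021868695537620785))
hole (array([ 0.56816393, -0.18924578,  0.050661  ]), np.float64(0.0007382951005697203))
```

The result is too noisy to settle it: the head top is about 41 ±2 mm above the plate, and 40 mm would mean seated. I'll regrasp, well centred, and test by driving further.

Emit:
step_arm(
  commands=[
    {"translation": [20, 0, 0], "roll": 0},
    {"translation": [35, 0, 0], "roll": 0},
    {"translation": [35, 0, 0], "roll": 0},
    {"translation": [35, 0, 0], "roll": 0},
    {"translation": [20, 0, 0], "roll": 0},
    {"translation": [6, 1, 0], "roll": 0},
    {"translation": [0, 0, 15], "roll": 0},
    {"translation": [0, 0, 25], "roll": 0},
    {"translation": [0, 0, 25], "roll": 0},
    {"translation": [0, 0, 20], "roll": 0},
    {"translation": [0, 0, 15], "roll": 0},
    {"translation": [0, 0, 10], "roll": 0},
    {"translation": [0, 0, 10], "roll": 0},
    {"translation": [0, 0, 4.5], "roll": 0},
    {"translation": [0, 0, 0], "roll": 0},
    {"translation": [0, 0, 0], "roll": 0},
  ],
  grip_force=8,
)

```text
time: 21.55
tool_pos: [0.5675, -0.189, 0.0628]
tool_rot: [3.141, -0.001, -0.104]
contact_force: [0.1, 0.5, -0.6]
opening: 0.0457
grip_force: 0.0
```

Emit:
step_arm(
  commands=[
    {"translation": [0, 0, 0], "roll": 0},
    {"translation": [0, 0, 0], "roll": 0},
    {"translation": [0, 0, 0], "roll": 0},
    {"translation": [0, 0, 0], "roll": 0},
    {"translation": [0, 0, 0], "roll": 0},
  ],
  fingers=0.0,
)

```text
time: 21.97
tool_pos: [0.5675, -0.1889, 0.0628]
tool_rot: [3.141, -0.001, -0.104]
contact_force: [0.7, 0.5, 1.7]
opening: 0.0259
grip_force: 8.0
```

```bash
python3 go.py 0.5682 -0.1893
```

```text
[ 0.5675 -0.1889  0.0628] [ 3.1413e+00 -1.1000e-03 -1.0420e-01] tool dx,dy mm 0.7713435149068013 0.28057050275544304 q [-0.45   0.639  1.516  0.     0.985  1.225] F [0.66 0.48 1.7 ] M [ 0.05 -0.03  0.01] open 0.0259 21.9667
```

Well centred, with no side force. Now 60 N grip and a push to about 20 N before turning.

Emit:
step_arm(
  commands=[
    {"translation": [0, 0, 0], "roll": 0},
    {"translation": [0, 0, 1], "roll": 0},
    {"translation": [0, 0, 1], "roll": 0},
    {"translation": [0, 0, 1], "roll": 0},
    {"translation": [0, 0, 1], "roll": 0},
    {"translation": [0, 0, 0.5], "roll": 0},
    {"translation": [0, 0, 0], "roll": 0},
    {"translation": [0, 0, 0], "roll": 0},
  ],
  grip_force=60,
)

```text
time: 22.63
tool_pos: [0.5677, -0.189, 0.0603]
tool_rot: [3.141, -0.002, -0.104]
contact_force: [-4.2, 2.1, 16.7]
opening: 0.026
grip_force: 60.0
```

```bash
python3 go.py 0.5682 -0.1893
```

```text
[ 0.5677 -0.189   0.0603] [ 3.1407e+00 -2.1000e-03 -1.0400e-01] tool dx,dy mm 0.557307857956093 0.2159131480718039 q [-0.449  0.642  1.519 -0.     0.978  1.225] F [-4.23  2.12 16.69] M [ 0.55  0.92 -0.02] open 0.026 22.6333
```

Emit:
step_arm(
  commands=[
    {"translation": [0, 0, 0.3], "roll": 0.1},
    {"translation": [0, 0, 0.3], "roll": 0.1},
    {"translation": [0, 0, 0.2], "roll": 0.1},
    {"translation": [0, 0, 0.1], "roll": 0.1},
    {"translation": [0, 0, 0.1], "roll": 0.1},
  ],
)

```text
time: 23.05
tool_pos: [0.569, -0.1893, 0.0601]
tool_rot: [-3.14, -0.005, -0.609]
contact_force: [-1.3, 3.5, 19.2]
opening: 0.0251
grip_force: 60.0
```

```bash
python3 go.py 0.5682 -0.1893
```

```text
[ 0.569  -0.1893  0.0601] [-3.1403 -0.0054 -0.6089] tool dx,dy mm -0.6169968274736555 0.4643823330843843 q [-4.490e-01  6.430e-01  1.518e+00  1.000e-03  9.750e-01  1.730e+00] F [-1.3   3.52 19.18] M [0.66 0.43 0.09] open 0.0251 23.05
```

Half a radian more at 19 N gave no further descent beyond the pad's sink, where earlier the same push cut about 1.3 mm per rad. The collar is down. Next: unload, release and retreat.

Emit:
step_arm(
  commands=[
    {"translation": [0, 0, -1], "roll": 0},
    {"translation": [0, 0, -1], "roll": 0},
    {"translation": [0, 0, -1], "roll": 0},
    {"translation": [0, 0, -1], "roll": 0},
    {"translation": [0, 0, -1], "roll": 0},
    {"translation": [0, 0, -0.5], "roll": 0},
    {"translation": [0, 0, 0], "roll": 0},
  ],
)

```text
time: 23.63
tool_pos: [0.5674, -0.1891, 0.0625]
tool_rot: [3.142, -0.001, -0.604]
contact_force: [2.3, -0.5, 3.9]
opening: 0.0256
grip_force: 60.0
```

Emit:
step_arm(
  commands=[
    {"translation": [0, 0, 0], "roll": 0},
    {"translation": [0, 0, 0], "roll": 0},
    {"translation": [0, 0, 0], "roll": 0},
    {"translation": [0, 0, 0], "roll": 0},
    {"translation": [0, 0, 0], "roll": 0},
  ],
  fingers=0.5,
)

```text
time: 24.05
tool_pos: [0.5668, -0.1888, 0.062]
tool_rot: [3.141, 0.001, -0.604]
contact_force: [-0.5, -0.3, -0.4]
opening: 0.0455
grip_force: 0.0
```

Emit:
step_arm(
  commands=[
    {"translation": [0, 0, -10], "roll": 0},
    {"translation": [0, 0, -25], "roll": 0},
    {"translation": [0, 0, -35], "roll": 0},
    {"translation": [0, 0, -35], "roll": 0},
    {"translation": [-20, -15, -20], "roll": 0},
    {"translation": [-28, -20, 0], "roll": 0},
    {"translation": [-28, -20, 0], "roll": 0},
    {"translation": [-28, -20, 0], "roll": 0},
    {"translation": [-20, -15, 0], "roll": 0},
    {"translation": [0, 0, 0], "roll": 0},
    {"translation": [0, 0, 0], "roll": 0},
    {"translation": [0, 0, 0], "roll": 0},
  ],
)

```text
time: 25.05
tool_pos: [0.5167, -0.0449, 0.188]
tool_rot: [-3.142, -0.001, -0.604]
contact_force: [1.2, -0.2, 0.2]
opening: 0.0459
grip_force: 0.0
```

```bash
python3 - <<'E'
from h import *
for c in("scene","top"): cv2.imwrite(f"pics/{c}4.png",read_camera(c)[:,:,::-1])
a=cv2.resize(cv2.imread("pics/scene4.png")[285:385,200:300],(400,400),interpolation=cv2.INTER_CUBIC)
b=cv2.resize(cv2.imread("pics/top4.png")[190:330,170:490],(400,175))
o=np.zeros((400,800,3),np.uint8);o[:,:400]=a;o[:175,400:]=b;cv2.imwrite("pics/c4.png",o)
E
python3 go.py .5682 -.1893
```

```text
[ 0.5167 -0.0454  0.1875] [ 3.1415e+00 -7.0000e-04 -6.0530e-01] tool dx,dy mm 124.22539782271974 89.00231927865904 q [-0.235  0.366  1.603 -0.     1.172  1.941] F [0.32 0.12 0.23] M [ 0.06  0.03 -0.  ] open 0.0458 25.15
```

View pics/c4.png

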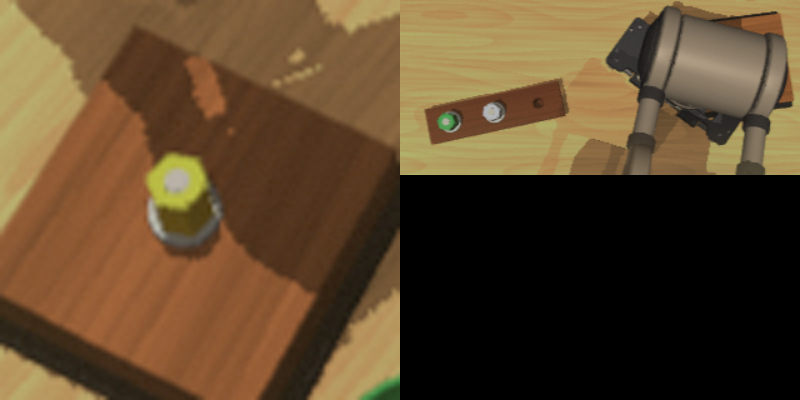

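The view is fine: shadow lies only on the light's far side, and the other two screws are in place. My depth sum gives 3.6 mm rather than 4, so I'll measure the height by touch, head top against plate, with closed fingertips.

Emit:
step_arm(
  commands=[
    {"translation": [12, 9, 0], "roll": 0},
    {"translation": [25, 18, 0], "roll": 0},
    {"translation": [25, 18, 0], "roll": 0},
    {"translation": [25, 18, 0], "roll": 0},
    {"translation": [25, 18, 0], "roll": 0},
    {"translation": [12, 8, 0], "roll": 0},
    {"translation": [0, 0, 20], "roll": 0},
    {"translation": [0, 0, 30], "roll": 0},
    {"translation": [0, 0, 20], "roll": 0},
    {"translation": [0, 0, 15], "roll": 0},
    {"translation": [0, 0, 5], "roll": 0},
    {"translation": [0, 0, 1], "roll": 0},
    {"translation": [0, 0, 1], "roll": 0},
    {"translation": [0, 0, 1], "roll": 0},
    {"translation": [0, 0, 0], "roll": 0},
  ],
  fingers=0.0,
  grip_force=10,
)

```text
time: 26.4
tool_pos: [0.5683, -0.1886, 0.0953]
tool_rot: [-3.141, -0.002, -0.604]
contact_force: [0.2, 0.1, 0.6]
opening: 0.0005
grip_force: 0.0
```

Emit:
step_arm(
  commands=[
    {"translation": [0, 0, 0.7], "roll": 0},
    {"translation": [0, 0, 0.7], "roll": 0},
    {"translation": [0, 0, 0], "roll": 0},
  ],
)

```text
time: 26.65
tool_pos: [0.5678, -0.188, 0.0932]
tool_rot: [3.142, -0.001, -0.604]
contact_force: [-0.5, 0.3, -0.5]
opening: 0.0001
grip_force: 0.0
```

Emit:
step_arm(
  commands=[
    {"translation": [0, 0, 0.6], "roll": 0},
    {"translation": [0, 0, 0.6], "roll": 0},
    {"translation": [0, 0, 0], "roll": 0},
    {"translation": [0, 0, 0], "roll": 0},
  ],
)

```text
time: 26.98
tool_pos: [0.5681, -0.1882, 0.0923]
tool_rot: [-3.141, -0.001, -0.604]
contact_force: [-0.2, 0.1, 4.8]
opening: 0.0004
grip_force: 2.4
```

Emit:
step_arm(
  commands=[
    {"translation": [0, 0, -10], "roll": 0},
    {"translation": [-20, 0, 0], "roll": 0},
    {"translation": [-20, 0, 0], "roll": 0},
    {"translation": [0, 0, 0], "roll": 0},
    {"translation": [0, 0, 20], "roll": 0},
    {"translation": [0, 0, 20], "roll": 0},
    {"translation": [0, 0, 6], "roll": 0},
    {"translation": [0, 0, 1], "roll": 0},
    {"translation": [0, 0, 1], "roll": 0},
    {"translation": [0, 0, 0], "roll": 0},
    {"translation": [0, 0, 0], "roll": 0},
  ],
)

```text
time: 27.9
tool_pos: [0.5354, -0.1657, 0.0547]
tool_rot: [-3.141, -0.002, -0.604]
contact_force: [-0.9, -0.0, 0.3]
opening: 0.0004
grip_force: 0.0
```

Emit:
step_arm(
  commands=[
    {"translation": [0, 0, 0.6], "roll": 0},
    {"translation": [0, 0, 0.6], "roll": 0},
    {"translation": [0, 0, 0], "roll": 0},
    {"translation": [0, 0, 0], "roll": 0},
  ],
)

```text
time: 28.23
tool_pos: [0.5348, -0.1654, 0.0527]
tool_rot: [3.142, -0.0, -0.604]
contact_force: [0.8, -0.0, 0.7]
opening: 0.0003
grip_force: 0.0
```

Emit:
step_arm(
  commands=[
    {"translation": [0, 0, 0.5], "roll": 0},
    {"translation": [0, 0, 0.5], "roll": 0},
    {"translation": [0, 0, 0], "roll": 0},
    {"translation": [0, 0, 0], "roll": 0},
  ],
)

```text
time: 28.57
tool_pos: [0.5349, -0.1654, 0.052]
tool_rot: [3.142, -0.0, -0.604]
contact_force: [-2.4, -0.0, 4.9]
opening: 0.0002
grip_force: 2.6
```

At equal force, head top is 0.0923 and plate 0.0520, so 40.3 mm against 40.0 mm seated. The collar may be resting slightly tipped on one edge. I'll press flat on the head at about 20 N and turn a little to bed it.

Emit:
step_arm(
  commands=[
    {"translation": [0, 0, -10], "roll": 0},
    {"translation": [0, 0, -25], "roll": 0},
    {"translation": [0, 0, -15.2], "roll": 0},
    {"translation": [0, 0, 0], "roll": 0},
    {"translation": [20, 0, 0], "roll": 0},
    {"translation": [20, 0.8, 0], "roll": 0},
    {"translation": [0, 0, 0], "roll": 0},
    {"translation": [0, 0, 6], "roll": 0},
    {"translation": [0, 0, 3], "roll": 0},
    {"translation": [0, 0, 1], "roll": 0},
    {"translation": [0, 0, 1], "roll": 0},
    {"translation": [0, 0, 1], "roll": 0},
    {"translation": [0, 0, 1], "roll": 0},
    {"translation": [0, 0, 1], "roll": 0},
    {"translation": [0, 0, 0], "roll": 0},
  ],
)

```text
time: 29.82
tool_pos: [0.5674, -0.1885, 0.0902]
tool_rot: [-3.141, -0.003, -0.604]
contact_force: [-3.6, 0.6, 19.0]
opening: 0.0004
grip_force: 9.6
```

```bash
python3 go.py .568 -.1892
```

```text
[ 0.5674 -0.1885  0.0902] [-3.1414e+00 -2.8000e-03 -6.0370e-01] tool dx,dy mm 0.8637509201670622 0.20316015577362923 q [-0.449  0.604  1.494 -0.     1.041  1.726] F [-3.61  0.59 19.01] M [0.32 0.76 0.02] open 0.0004 29.8167
```

Emit:
step_arm(
  commands=[
    {"translation": [0, 0, 0.3], "roll": 0.08},
    {"translation": [0, 0, 0.3], "roll": 0.1},
    {"translation": [0, 0, 0.1], "roll": 0.1},
    {"translation": [0, 0, 0.1], "roll": 0.1},
    {"translation": [0, 0, 0.1], "roll": 0.1},
    {"translation": [0, 0, 0], "roll": 0.1},
    {"translation": [0, 0, 0], "roll": 0.1},
    {"translation": [0, 0, 0], "roll": 0.1},
  ],
)

```text
time: 30.48
tool_pos: [0.5687, -0.1889, 0.0901]
tool_rot: [-3.136, -0.004, -1.389]
contact_force: [-0.8, 2.1, 19.7]
opening: 0.0004
grip_force: 9.7
```

```bash
python3 go.py .568 -.1892
```

```text
[ 0.5687 -0.1889  0.0901] [-3.1363 -0.0035 -1.3887] tool dx,dy mm 0.1820716709288945 0.7609852106685611 q [-0.449  0.605  1.494  0.     1.037  2.511] F [-0.79  2.06 19.72] M [0.37 0.2  0.01] open 0.0004 30.4833
```

No further travel, so the collar is at its stop. I'll retreat and hand in.

Emit:
step_arm(
  commands=[
    {"translation": [0, 0, -3], "roll": 0},
    {"translation": [0, 0, -5], "roll": 0},
    {"translation": [0, 0, -15], "roll": 0},
    {"translation": [0, 0, -30], "roll": 0},
    {"translation": [0, 0, -35], "roll": 0},
    {"translation": [0, 0, -20], "roll": 0},
    {"translation": [-5, 25, 0], "roll": 0},
    {"translation": [-5, -30, 0], "roll": 0},
    {"translation": [-5, -35, 0], "roll": 0},
    {"translation": [0, -35, 0], "roll": 0},
    {"translation": [0, -35, 0], "roll": 0},
    {"translation": [0, -35, 0], "roll": 0},
    {"translation": [0, -15, 0], "roll": 0},
    {"translation": [0, 0, 0], "roll": 0},
    {"translation": [0, 0, 0], "roll": 0},
    {"translation": [0, 0, 0], "roll": 0},
  ],
)

```text
time: 31.82
tool_pos: [0.7204, -0.1444, 0.1941]
tool_rot: [3.139, 0.001, -1.384]
contact_force: [-0.3, -0.5, -0.5]
opening: 0.0004
grip_force: 0.0
```

```bash
python3 - <<'E'
from h import *
s=observe();print(s["tool_pos"],s["contact_force"])
cv2.imwrite("pics/s5.png",read_camera("scene")[:,:,::-1])
E
```

```text
[ 0.72036938 -0.14435544  0.19412992] [-0.30492053 -0.48050871 -0.47812319]
```

View pics/s5.png

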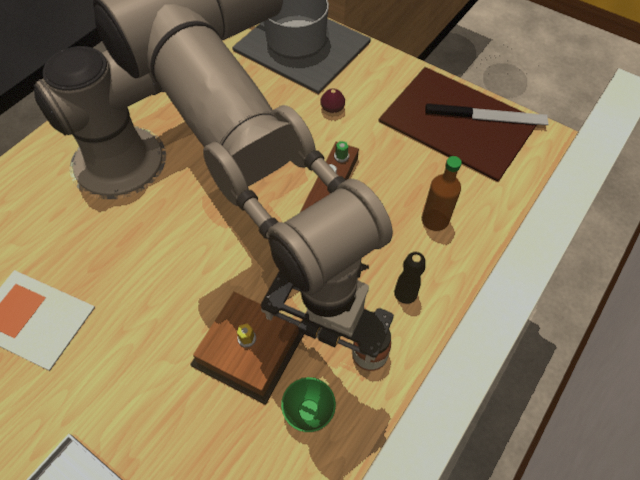

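The screw stands upright in the plate at (246,335), and nothing else has moved. The arm went out over the jar, but at z = 0.194 it's clear of it (the jar is 0.1 m high) and reads no force.

```bash
python3 -c "
from cell import *
print(hand_in())"
```

```text
the job is handed in; nothing more can be done
None
```

I drove the yellow screw into the press plate until it stopped going deeper, let go, and handed the job in at about 32 s. By touch the collar is within about 0.3 mm of the wood, readings showed at most about 20 N of push and 6 N sideways, and the other screws and kitchen things look unmoved in the last picture.

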